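# Fetch the spare grater from behind the carton

### The arm

A 7-joint arm with a two-finger parallel gripper is mounted at the origin on the work surface. World frame = base frame: x ahead of the robot, y to its left, z up, the work surface at z = 0. Lengths are in m, angles in rad, forces in N, time in s.
With the tool pointing down it reaches from about 0.4 to 0.9 m from the base axis. Payload 5.5 kg.
Tool frame: the origin (TCP) lies midway between the tips of the shut fingers; the grasp point (between the pads) lies 19 mm behind it (manip.grip_depth is the distance from the TCP to the grasp point, in m); z points along the fingers, x is the direction in which the jaws open and shut, and the axes are right-handed (so a half turn about z gives the same grasp; the last joint's range is limited). The gripper opens to 92 mm and grips with 3 to 60 N. Pads are 19 mm wide; open, the fingers measure 130 mm over their backs; the gripper's body (75 mm by 190 mm) begins 47 mm behind the grasp point.
Start: joints at [1.608, 0.501, -0.427, 1.55, 0.221, 1.138, -0.21], TCP at [0.146, -0.633, 0.227] pointing down, gripper open.
Joint ranges: [-2.88, 2.88], [-0.31, 2.03], [-1.54, 1.56], [0.2, 2.42], [-1.41, 4.55], [0.19, 2.02], [-2.57, 2.57]. Speed limits (rad/s): [2.57, 2.57, 3.14, 3.14, 3.14, 3.14, 3.14].

### API

Orientations are given as a unit quaternion [x, y, z, w].
In Python, from bench import manip, effector, viewer gives the robot as it stands. Calls block until the motion is done:
- manip.move_pose(position, orientation): joint-space move of the TCP to a pose.
- manip.servo_line(position, ori=None, vel=0.15): straight line of the TCP; ori=None keeps the orientation; vel is the mean speed in m/s.
- manip.movej(angles): joint-space move.
- effector.open_jaws() and effector.close(f_grip=None): open the fingers fully, or close them until they stop; f_grip is the grip in N (None keeps the last).
- manip.sleep(seconds).
- manip.solve_ik(position, orientation): joint angles nearest the present ones, or None.
- viewer.get_image(name): name is "scene" or "top" or "wrist"; returns the picture (400x640x3 uint8, red, green, blue); there is no depth.
- viewer.get_calibration(name): a dict with "vfov" (degrees; the focal length in pixels is half the picture's height over the tangent of half this angle, whatever the lens; pixels are square), "cx", "cy" (the principal point, pixels), "eye" and "attitude" of the camera in the world. Camera axes: x right, y down, z forward; pixel columns grow to the right and rows downward; lengths in m; the calibration is good to about 2 mm. A picture is of the moment at which its call begins: read the wrist's pose just before it. get_calibration takes no time and is no camera call; for the wrist camera it gives the pose at the moment of the call.
A pose or a line that the arm cannot do raises manip.PlanningError and nothing moves.
- manip.hand_in(): hands the job in, once; it reports no verdict.
Readings, each from a call of its own:
- manip.current_clock(): time.
- manip.current_q(): joint angles.
- manip.current_joint_velocities(): joint speeds.
- manip.current_tau(): joint torques, N m.
- manip.current_tool_pos(): TCP position.
- manip.current_tcp_rot(): TCP orientation.
- manip.current_force(): force on the tool from outside, world axes, zero at the start.
- manip.current_wrist_torque(): the same for the moment, N m.
- manip.current_finger_gap(): finger opening in m.
Only numpy, scipy, OpenCV 4.12 (cv2) and the standard library are available. Lean on these libraries where they do the work, as an engineer would, in place of code of your own. Each camera call takes 0.05 s, during which the arm holds its last target. There are 200 camera calls.

### The job

The spare grater lies under the wire rack, shut in behind the tall carton: first set the carton aside, standing upright on the chopping board, then bring the grater out onto the bare table in front of the rack, wholly clear of it, lay it flat there and let go. Take it up afresh and lay it flat in the display tray, body in the middle of the tray's width, in line with it, and pushed fully home so that the end away from the handle touches the tray's end stop. Never knock the carton over and leave all the other goods where they are.

Things in the scene. Friction and masses are not known exactly. Their poses are not given: they have to be found in the camera images.
- carton: Plain cardboard carton, 56 x 56 mm and 150 mm tall, about 0.3 kg, standing just in front of the rack and blocking the grater. Origin at the centre of its underside, z up, x and y along its sides.
- grater: Hand grater lying flat. Steel body 90 (x) x 52 (y) x 40 (z) mm, 0.3 kg; black bar handle 22 mm wide, 20 tall, from the body's -x end to x = -90 mm, its centre 28 mm above the underside. Origin: centre of the body's underside; +x away from the handle. Starts under the rack, handle towards the robot, its tip from 15 mm outside to 5 mm inside the rack's front edge; slides on the table when pulled.
- grater_grip (a point): The point on the middle of the grater's handle to take it by: x = -78 mm, 28 mm above the underside, 12 mm from the handle's tip.
- grater_nose (a point): Centre of the bottom edge of the grater's plain end (the end away from the handle), x = +45 mm.
- rack: Fixed wire rack: solid-meshed deck 200 (x) x 340 (y) mm, underside 155, top 165 mm above the table, on four posts near its corners; open front and back. Origin on the table under its centre; front edge at x = -100 mm, facing the robot. A gripper pointing straight down does not fit under the deck; one tilted 30 to 45 degrees, fingers forward and down, reaches the handle below the front edge.
- tray: Fixed white display tray, 170 (x) x 140 (y) mm, left or right in front of the rack. Origin at the centre of its underside; floor 10 mm above the table; the end stop, a wall 10 mm thick, top 34 mm above the table, is at the +x end (inner face x = +75 mm); side kerbs 6 mm above the floor, inner faces y = +-64 mm; the -x end is open.
- tray_stop (a point): Centre of the foot of the end stop's inner face, on the tray's floor.
- board: Fixed wooden chopping board, 190 mm (x) by 140 mm (y), 15 mm thick, empty. Origin at the centre of its underside. It stands on the other side from the tray.
- jar: Bystander: jar, 58 mm across, 95 mm tall, under the rack to the left of the grater. Origin at the centre of its underside.
- can: Bystander: can, 58 mm across, 100 mm tall, under the rack to the right of the grater. Origin at the centre of its underside.
- pack: Bystander: flat cardboard box 80 x 90 x 50 mm lying on top of the rack. Origin at the centre of its underside.
- bottle: Bystander: white bottle, 60 mm across, 170 mm tall, to the left of the rack. Origin at the centre of its underside.
- mug: Bystander: white mug, 76 mm across, 90 mm tall, to the right of the rack. Origin at the centre of its underside.
- apple: Bystander: apple, 74 mm across, 66 mm tall, at the far left. Origin at the centre of its underside.
- spoon: Bystander: wooden spoon lying on the table at the far right.
Things that resemble listed ones, but are neither listed nor needed, are in the scene too. Leave any green or red look-alike of the grater alone.

How it is judged:
By the outcome, as a careful person would: the job done as asked, in the order asked, and still so for the second after the job is handed in, with the robot touching nothing.
It also fails if it takes over 64 s, if anything falls off the work surface, if the arm or the gripper's body presses on something with over 40 N, if the wrist force passes 120 N, or if a joint passes its speed limit or range.

## Working session

There is one attempt and no reset: what is moved stays moved. The work goes in short steps, each a Python script; the robot and the scene stay as the last script left them, time stands still between calls to the robot, and variables do not carry over. Pictures are saved under pics/ and viewed, about 8 in all and at most 12, crops included, and the job is handed in when it is done.

```bash
ls; mkdir -p pics; python3 - <<'E'
from bench import manip, effector, viewer
import cv2
for n in ("scene","top"):
    im=viewer.get_image(n); cv2.imwrite(f"pics/{n}0.png",im[:,:,::-1]); print(n,viewer.get_calibration(n))
print(viewer.get_calibration("wrist"), manip.current_clock(), manip.current_tcp_rot(), manip.grip_depth)
E
```

```text
pics
scene {'vfov': 57.3578138353753, 'cx': 316.81890633780864, 'cy': 199.15498811455987, 'eye': array([ 0.2258118 , -0.14257337,  1.1088941 ]), 'attitude': array([ 0.81635072, -0.55394681,  0.08910369, -0.13702173])}
top {'vfov': 44.191613621811406, 'cx': 315.28527493001224, 'cy': 198.22622909427122, 'eye': array([0.39206039, 0.00377481, 1.6908854 ]), 'attitude': array([-0.69942649,  0.71347438, -0.02926117,  0.0300113 ])}
{'vfov': 64.32220131685412, 'cx': 318.8659643954089, 'cy': 198.47554297865597, 'eye': array([ 0.21104813, -0.61761423,  0.38200145]), 'attitude': array([ 0.77588055, -0.61770208, -0.08105525,  0.09941606])} 0.1 [ 7.82277902e-01 -6.22928999e-01 -6.60171669e-04 -5.56774363e-04] 0.0188
```

View pics/scene0.png

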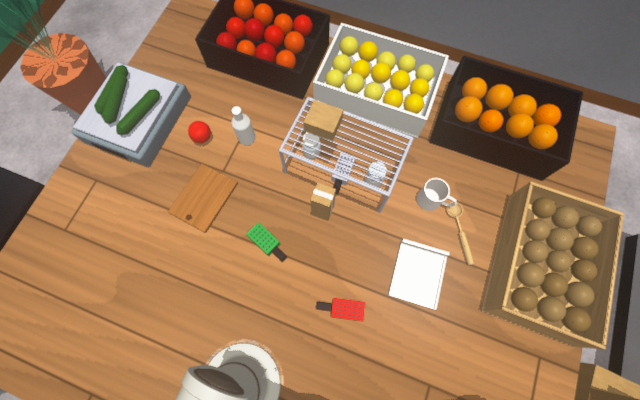

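View pics/top0.png

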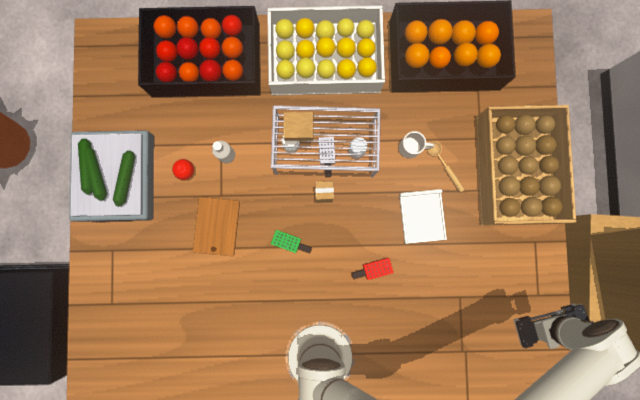

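Scene view: the carton is at (322,202). A steel grater with a black handle lies under the rack at (342,170). There are green (264,239) and red (347,309) look-alikes out on the table. The tray is on the right (418,273) and the board on the left (203,197). In the top view the grater is at (327,152), the carton at (324,190), the tray at (423,217) and the board at (216,226). The steel one under the rack fits the description; I'll confirm it in an enlarged crop and measure.

```bash
cat > h.py <<'E'
import numpy as np, cv2
from scipy.spatial.transform import Rotation as R
from bench import manip, effector, viewer
def ray(cal,uv):
    f=200/np.tan(np.radians(cal["vfov"])/2)
    uv=np.atleast_2d(np.asarray(uv,float))
    d=np.c_[(uv[:,0]-cal["cx"])/f,(uv[:,1]-cal["cy"])/f,np.ones(len(uv))]
    return R.from_quat(cal["attitude"]).apply(d)
def cast(cal,uv,z):
    d=ray(cal,uv); return cal["eye"]+d*((z-cal["eye"][2])/d[:,2])[:,None]
def proj(cal,P):
    f=200/np.tan(np.radians(cal["vfov"])/2)
    p=R.from_quat(cal["attitude"]).inv().apply(np.atleast_2d(P)-cal["eye"])
    return np.c_[cal["cx"]+f*p[:,0]/p[:,2],cal["cy"]+f*p[:,1]/p[:,2]]
def rot(yaw,tilt=0.,roll=0.):
    """tool z: down, tilted forward (towards heading yaw) by tilt; jaws across the heading (roll=90deg: along it)"""
    z=np.array([np.sin(tilt)*np.cos(yaw),np.sin(tilt)*np.sin(yaw),-np.cos(tilt)])
    x=np.array([-np.sin(yaw),np.cos(yaw),0.]); 
    return R.from_matrix(np.c_[x,np.cross(z,x),z])*R.from_euler("z",roll)
def tcp_for(g,r): return np.asarray(g)+manip.grip_depth*r.apply([0,0,1])
def box(mask):
    c=max(cv2.findContours(mask.astype(np.uint8),0,2)[0],key=cv2.contourArea)
    return cv2.minAreaRect(c),cv2.contourArea(c),c
E
python3 - <<'E'
from h import *
t=cv2.imread("pics/top0.png"); s=cv2.imread("pics/scene0.png")
a=cv2.resize(t[98:210,262:392],None,fx=3,fy=3,interpolation=2); b=cv2.resize(s[95:230,270:420],None,fx=2.66,fy=2.66,interpolation=2)
H=max(a.shape[0],b.shape[0]); pad=lambda i:cv2.copyMakeBorder(i,0,H-i.shape[0],0,0,0)
cv2.imwrite("pics/crop1.png",np.hstack([pad(a),pad(b)])[:,:800])
cal={n:viewer.get_calibration(n) for n in("top","scene")}
hsv=cv2.cvtColor(t,cv2.COLOR_BGR2HSV)
m=np.zeros(t.shape[:2],bool); m[180:255,390:460]=(hsv[180:255,390:460,1]<45)&(hsv[180:255,390:460,2]>150)
r,A,c=box(m); print("tray",r,A,np.round(cast(cal["top"],cv2.boxPoints(r),.014),3).tolist())
print("board c",hsv[215,216],"table",hsv[215,170],hsv[280,216])
print("board corners",cast(cal["top"],[[199,197],[239,199],[236,255],[194,251]],.015).round(3).tolist())
m=np.zeros(t.shape[:2],bool);w=hsv[178:205,308:342]; print("carton px",hsv[190,310:340].tolist())
print(cast(cal["top"],[[315,182],[334,182],[334,195],[315,195]],.15).round(3).tolist())
print("rack front",cast(cal["top"],[[272,171],[379,173],[273,107],[380,109]],.165).round(3).tolist())
E
```

```text
tray ((422.52020263671875, 215.8937225341797), (50.95347213745117, 42.12623596191406), 84.05313110351562) 2013.0 [[0.546, -0.282, 0.014], [0.558, -0.426, 0.014], [0.385, -0.437, 0.014], [0.373, -0.294, 0.014]]
board c [ 14 176 184] table [ 14 150 179] [ 14 151 194]
board corners [[0.545, 0.401, 0.015], [0.535, 0.265, 0.015], [0.346, 0.276, 0.015], [0.362, 0.418, 0.015]]
carton px [[14, 147, 198], [14, 149, 195], [14, 149, 183], [14, 148, 136], [14, 119, 141], [15, 58, 207], [21, 13, 252], [20, 12, 250], [18, 12, 250], [21, 13, 250], [20, 12, 250], [20, 12, 249], [18, 13, 249], [19, 14, 249], [18, 13, 248], [19, 14, 249], [19, 14, 249], [19, 14, 248], [18, 13, 249], [21, 13, 249], [20, 12, 250], [20, 12, 251], [19, 14, 250], [18, 46, 239], [13, 134, 204], [14, 152, 198], [14, 149, 198], [14, 148, 201], [15, 144, 200], [15, 151, 198]]
[[0.573, 0.004, 0.15], [0.572, -0.056, 0.15], [0.531, -0.055, 0.15], [0.532, 0.005, 0.15]]
rack front [[0.608, 0.138, 0.165], [0.595, -0.196, 0.165], [0.812, 0.132, 0.165], [0.799, -0.206, 0.165]]
```

View pics/crop1.png

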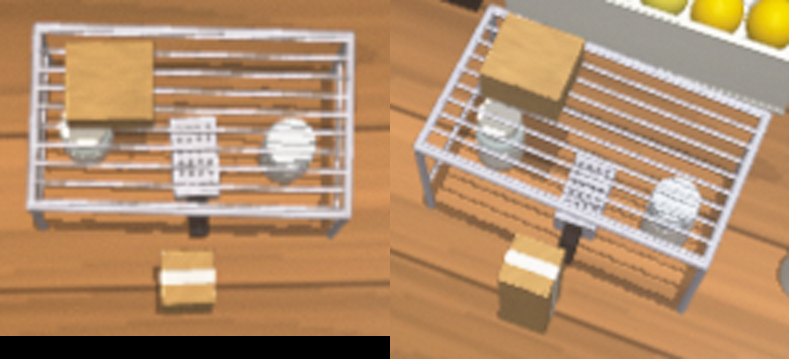

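The crop confirms it: the steel grater with the black handle lies under the rack between jar and can, and the carton with white tape stands just in front of it. Now I'll go above the carton and look from close by.

```bash
python3 - <<'E'
from h import *
T=viewer.get_calibration("top")
print("carton top ctr",cast(T,[[324.4,190.4]],.15).round(3), "grater handle tip/body", cast(T,[[328,176],[326.5,137],[326.5,163]],.04).round(3).tolist())
r0=R.from_quat(manip.current_tcp_rot()); w=viewer.get_calibration("wrist")
print("cam in tool",r0.inv().apply(w["eye"]-manip.current_tool_pos()).round(3),(r0.inv()*R.from_quat(w["attitude"])).as_euler("xyz",degrees=True).round(1))
for roll in(0,np.pi):
  for nm,p,y,t in(("carton",(.555,-.025,.13),0,0),("board",(.45,.34,.15),0,0),("pull",(.60,-.03,.03),-.04,.65),("pullout",(.42,-.03,.03),-.04,.65),("up",(.45,-.03,.1),-.04,.65),("tray",(.40,-.36,.05),-.08,0),("trayt",(.38,-.36,.05),-.08,.5)):
    r=rot(y,t,roll); q=manip.solve_ik(tcp_for(p,r),r.as_quat()); print(roll,nm,None if q is None else np.round(q,2))
r=rot(-.04,0,0); 
for roll in (0,np.pi):
    r=rot(-.04,0,roll)
    if manip.solve_ik([.5,-.03,.32],r.as_quat()) is not None: break
manip.move_pose([.5,-.03,.32],r.as_quat()); print(roll,manip.current_clock(),manip.current_force())
import json
def ser(c): return {k:np.asarray(v).tolist() for k,v in c.items()}
json.dump(ser(viewer.get_calibration("wrist")),open("w1.json","w"))
cv2.imwrite("pics/w1.png",viewer.get_image("wrist")[:,:,::-1])
E
```

```text
carton top ctr [[ 0.546 -0.025  0.15 ]] grater handle tip/body [[0.605, -0.04, 0.04], [0.739, -0.038, 0.04], [0.65, -0.036, 0.04]]
cam in tool [-0.    -0.067 -0.156] [-14.7  -0.1   0. ]
0 carton [ 0.64  0.6  -0.84  1.88  0.56  0.92  1.1 ]
0 board [ 0.19  0.86 -1.3   1.84  0.91  1.2   0.16]
0 pull [ 1.04  1.28 -1.31  2.29  2.22  1.07  0.02]
0 pullout None
0 up None
0 tray [ 1.38  0.76 -0.91  1.95  0.81  0.85  1.51]
0 trayt [ 1.98  1.08 -1.31  2.26  1.51  0.59  1.21]
3.141592653589793 carton [ 0.65  0.6  -0.86  1.88  0.57  0.93 -2.05]
3.141592653589793 board [-0.53  0.44 -0.21  1.86  0.12  0.86 -2.36]
3.141592653589793 pull [ 0.36  0.64 -0.42  2.3   2.66  0.48  2.14]
3.141592653589793 pullout None
3.141592653589793 up None
3.141592653589793 tray [ 1.02  0.59 -0.42  1.96  0.37  0.67 -1.28]
3.141592653589793 trayt [ 1.86  0.84 -1.1   2.26  1.34  0.33 -1.87]
0 2.6 [-0.01390998 -0.37366971  0.99067907]
```

View pics/w1.png

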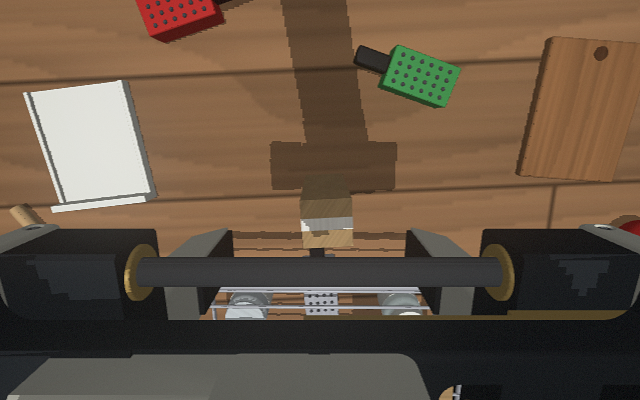

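The wrist view shows the carton top at about (327,225) with tape across it, the board at top right and the tray at left. I'll compute the carton's top centre and yaw, plus the rack, board and tray, from masks and edges in this view too, and check which pull poses are reachable.

```bash
python3 - <<'E'
from h import *
import json
W={k:np.array(v) for k,v in json.load(open("w1.json")).items()}; T=viewer.get_calibration("top")
w=cv2.imread("pics/w1.png"); t=cv2.imread("pics/top0.png")
hw=cv2.cvtColor(w,cv2.COLOR_BGR2HSV); ht=cv2.cvtColor(t,cv2.COLOR_BGR2HSV)
print("col V",hw[190:255:2,327,2].tolist())
def reg(h,x0,x1,y0,y1,f):
    m=np.zeros(h.shape[:2],bool); m[y0:y1,x0:x1]=f(h[y0:y1,x0:x1].astype(int)); return m
mw=reg(hw,290,365,205,245,lambda h:(h[...,1]<60)&(h[...,2]>120)); mt=reg(ht,305,345,178,205,lambda h:(h[...,1]<60)&(h[...,2]>200))
for n,c,m in(("w",W,mw),("t",T,mt)):
    r,A,_=box(m); b=cv2.boxPoints(r); P=cast(c,b,.15); print(n,r,A,"ctr",cast(c,[r[0]],.15).round(4),P[:,:2].round(3).tolist())
mb=reg(hw,5,175,70,215,lambda h:(h[...,1]<45)&(h[...,2]>130)); r,A,c=box(mb)
ap=cv2.approxPolyDP(c,6,True)[:,0]; print("tray poly",ap.tolist(),cast(W,ap,.012)[:,:2].round(3).tolist())
print("board z.015",cast(W,[[552,37],[517,176],[613,181]],.015)[:,:2].round(3).tolist())
print("FRONT edge rack wrist z.16", cast(W,[[220,288],[430,290]],.165)[:,:2].round(3).tolist())
q0=[1.04,1.28,-1.31,2.29,2.22,1.07,.02]
for roll in(0,np.pi):
 for t_ in(.53,.6,.7,.78):
  print(roll,t_,[[int(manip.solve_ik(tcp_for((x,y,.03),rot(yw,t_,roll)),rot(yw,t_,roll).as_quat()) is not None) for x in(.62,.56,.5,.48,.46,.44)] for y,yw in((-.04,-.04),(-.04,.3),(-.04,-.3),(-.15,-.3),(.08,.25))])
E
```

```text
col V [83, 83, 83, 87, 80, 105, 106, 102, 110, 109, 107, 104, 107, 111, 141, 138, 140, 140, 140, 140, 113, 106, 102, 163, 172, 169, 165, 169, 178, 96, 141, 159, 85]
w ((326.294189453125, 223.58978271484375), (12.456443786621094, 52.03324508666992), 86.98721313476562) 579.5 ctr [[ 0.545  -0.0243  0.15  ]] [[0.538, -0.052], [0.538, 0.004], [0.552, 0.004], [0.553, -0.053]]
t ((324.0, 190.0), (4.0, 18.0), 90.0) 68.5 ctr [[ 0.547  -0.0238  0.15  ]] [[0.554, 0.004], [0.553, -0.052], [0.54, -0.052], [0.541, 0.005]]
tray poly [[121, 80], [30, 92], [66, 201], [150, 191]] [[0.373, -0.297], [0.383, -0.426], [0.54, -0.414], [0.53, -0.285]]
board z.015 [[0.344, 0.285], [0.53, 0.26], [0.544, 0.403]]
FRONT edge rack wrist z.16 [[0.609, -0.143], [0.621, 0.086]]
0 0.53 [[1, 1, 0, 0, 0, 0], [1, 1, 1, 0, 0, 0], [1, 1, 0, 0, 0, 0], [1, 1, 1, 0, 0, 0], [1, 1, 0, 0, 0, 0]]
0 0.6 [[1, 1, 0, 0, 0, 0], [1, 1, 0, 0, 0, 0], [1, 1, 0, 0, 0, 0], [1, 1, 0, 0, 0, 0], [1, 1, 0, 0, 0, 0]]
0 0.7 [[1, 0, 0, 0, 0, 0], [1, 1, 0, 0, 0, 0], [1, 1, 0, 0, 0, 0], [1, 1, 0, 0, 0, 0], [1, 1, 0, 0, 0, 0]]
0 0.78 [[1, 0, 0, 0, 0, 0], [1, 1, 0, 0, 0, 0], [1, 1, 0, 0, 0, 0], [1, 1, 0, 0, 0, 0], [1, 0, 0, 0, 0, 0]]
3.141592653589793 0.53 [[1, 1, 0, 0, 0, 0], [1, 1, 1, 0, 0, 0], [1, 1, 0, 0, 0, 0], [1, 1, 1, 0, 0, 0], [1, 1, 0, 0, 0, 0]]
3.141592653589793 0.6 [[1, 1, 0, 0, 0, 0], [1, 1, 0, 0, 0, 0], [1, 1, 0, 0, 0, 0], [1, 1, 0, 0, 0, 0], [1, 1, 0, 0, 0, 0]]
3.141592653589793 0.7 [[1, 1, 0, 0, 0, 0], [1, 1, 0, 0, 0, 0], [1, 1, 0, 0, 0, 0], [1, 1, 0, 0, 0, 0], [1, 1, 0, 0, 0, 0]]
3.141592653589793 0.78 [[1, 0, 0, 0, 0, 0], [1, 1, 0, 0, 0, 0], [1, 1, 0, 0, 0, 0], [1, 1, 0, 0, 0, 0], [1, 0, 0, 0, 0, 0]]
```

Carton: top centre about (0.546, -0.024), yaw about -1°. Board: centre about (0.447, 0.340), yaw about -5°. Next I move the carton, then look with the wrist camera at the handle under the rack.

```bash
python3 - <<'E'
from h import *
import json
a=rot(-.02); b=rot(-.09)
L=manip.servo_line
def go(g,r,v): L(tcp_for(g,r),r.as_quat(),vel=v)
go((.546,-.024,.25),a,.25); go((.546,-.024,.122),a,.12)
effector.close(f_grip=25); print("gap",manip.current_finger_gap(),manip.current_clock())
go((.546,-.024,.135),a,.06); go((.535,-.01,.21),a,.15); go((.447,.34,.21),b,.2); go((.447,.34,.148),b,.1); go((.447,.34,.1385),b,.03)
print("F",manip.current_force().round(1),"gap",manip.current_finger_gap()); effector.open_jaws(); manip.sleep(.2)
go((.447,.34,.28),b,.2); print(manip.current_clock())
s=viewer.get_image("scene"); t=viewer.get_image("top")
cv2.imwrite("pics/s2.png",s[:,:,::-1]); cv2.imwrite("pics/t2.png",t[:,:,::-1])
A=cv2.resize(t[98:268,180:400],None,fx=1.8,fy=1.8,interpolation=2)
B=cv2.resize(s[95:225,270:420],None,fx=2.66,fy=2.66,interpolation=2); H=max(A.shape[0],B.shape[0]); p=lambda i:cv2.copyMakeBorder(i,0,H-i.shape[0],0,0,0)
cv2.imwrite("pics/c2.png",np.hstack([p(A),p(B)])); print(A.shape,B.shape)
E
```

```text
gap 0.05588909476756039 5.075
F [-0.1 -0.4 -2.4] gap 0.056547965755322074
11.125
(306, 396, 3) (346, 399, 3)
```

View pics/c2.png

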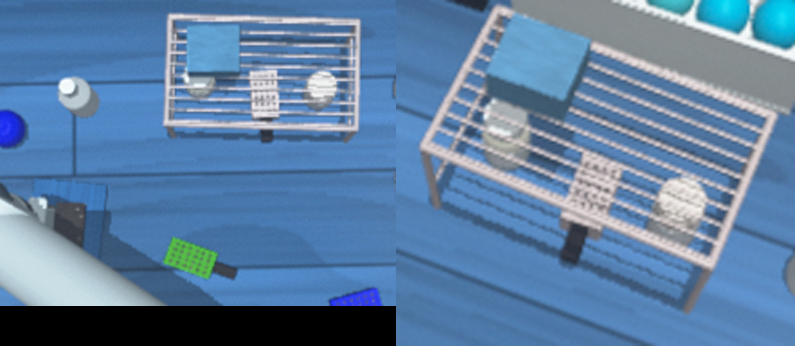

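(Red and blue are swapped in these crops.) The carton is off the floor by the rack and the arm hides it over the board. The handle sticks out of the rack front, at about (328,173) in top and (337,186) in scene. I'll measure it with a dark mask.

```bash
python3 - <<'E'
from h import *
t=cv2.imread("pics/t2.png"); s=cv2.imread("pics/s2.png")
for n,im,(x0,x1,y0,y1) in(("top",t,(318,338,162,182)),("scene",s,(325,350,172,200))):
    c=viewer.get_calibration(n); V=im.max(2); m=np.zeros(V.shape,bool); m[y0:y1,x0:x1]=V[y0:y1,x0:x1]<75
    r,A,k=box(m); ys,xs=np.nonzero(m); print(n,r,A,cv2.boundingRect(k))
    b=cv2.boxPoints(r); print(b.round(1).tolist()); print("z.038",cast(c,b,.038)[:,:2].round(3).tolist(),"z.018",cast(c,b,.018)[:,:2].round(3).tolist())
    if n=="top":
        for y in range(y0,y1): print(y,V[y,318:338].tolist())
c=viewer.get_calibration("top"); print(cast(c,[[326.1,149],[328.2,173]],.04).round(4).tolist())
# steel body columns in top
S=cv2.cvtColor(t,cv2.COLOR_BGR2HSV)
for y in (139,142,145,148,151,154,157,160): print(y,[i+312 for i in np.nonzero(S[y,312:344,1]<70)[0]])
E
```

```text
top ((327.5, 173.0), (4.0, 5.0), 90.0) 13.5 (325, 171, 6, 5)
[[325.0, 171.0], [330.0, 171.0], [330.0, 175.0], [325.0, 175.0]]
z.038 [[0.623, -0.031], [0.622, -0.047], [0.609, -0.047], [0.609, -0.03]] z.018 [[0.626, -0.031], [0.625, -0.048], [0.611, -0.048], [0.612, -0.031]]
162 [198, 188, 178, 219, 221, 215, 213, 211, 219, 218, 213, 210, 207, 208, 206, 210, 198, 161, 158, 160]
163 [205, 190, 149, 162, 152, 140, 126, 110, 105, 98, 96, 96, 98, 111, 118, 126, 146, 182, 202, 204]
164 [196, 191, 137, 128, 126, 126, 93, 75, 75, 76, 72, 72, 80, 117, 154, 158, 172, 194, 207, 208]
165 [201, 215, 197, 185, 185, 189, 161, 154, 156, 146, 120, 117, 129, 169, 203, 207, 204, 202, 202, 198]
166 [226, 227, 227, 219, 216, 223, 222, 226, 228, 218, 189, 183, 190, 199, 203, 200, 194, 181, 186, 174]
167 [209, 209, 205, 190, 189, 196, 199, 201, 202, 206, 204, 204, 202, 196, 199, 199, 195, 189, 192, 191]
168 [204, 207, 208, 212, 215, 220, 221, 222, 222, 225, 226, 227, 226, 228, 227, 227, 225, 222, 223, 225]
169 [179, 181, 183, 187, 187, 180, 166, 160, 164, 169, 165, 168, 168, 177, 185, 185, 186, 183, 182, 1
[... 3402 characters left out ...]
320), np.int64(321), np.int64(322), np.int64(323), np.int64(324), np.int64(325), np.int64(326), np.int64(327), np.int64(328), np.int64(329), np.int64(330), np.int64(331), np.int64(332), np.int64(333), np.int64(334)]
160 [np.int64(312), np.int64(313), np.int64(314), np.int64(315), np.int64(316), np.int64(317), np.int64(318), np.int64(319), np.int64(320), np.int64(321), np.int64(322), np.int64(323), np.int64(324), np.int64(325), np.int64(326), np.int64(327), np.int64(328), np.int64(329), np.int64(330), np.int64(331), np.int64(332), np.int64(333), np.int64(334), np.int64(335), np.int64(336), np.int64(337), np.int64(338), np.int64(339), np.int64(340), np.int64(341), np.int64(342), np.int64(343)]
```

Handle tip is at about (0.605, -0.041), so the grip point is at about (0.617, -0.041, 0.028) with yaw about +0.04. A tilted pull only reaches in to about x=0.52–0.55. I'll pull it part-way with the gripper tilted, then finish with a downward grip.

```bash
python3 - <<'E'
from h import *
L=manip.servo_line
def go(g,r,v): L(tcp_for(g,r),r.as_quat(),vel=v)
yaw=.04; a=rot(yaw,.62); h=np.array([np.cos(yaw),np.sin(yaw),0]); g=np.array([.617,-.041,.029])
go((.5,0,.30),rot(0),.3)
for st in ("line","pose"):
    try:
        P=g-.055*h+[0,0,.075]
        if st=="line": go(P,a,.15)
        else: manip.move_pose(tcp_for(P,a),a.as_quat())
        print(st,"ok");break
    except manip.PlanningError as e: print(st,e)
print(manip.current_clock(),manip.current_q().round(2),manip.current_force().round(1))
q=manip.solve_ik(tcp_for(g,a),a.as_quat()); print(q)
for d in np.arange(.05,.14,.01): print(round(d,2), manip.solve_ik(tcp_for(g-d*h,a),a.as_quat()) is not None,end=" ")
cv2.imwrite("pics/s3.png",cv2.resize(viewer.get_image("scene")[100:260,160:420,::-1],None,fx=2.6,fy=2.6))
E
```

```text
line the arm cannot follow that straight line within its joint ranges
pose ok
14.075 [ 1.13  0.86 -1.3   2.35  1.97  0.7   0.06] [0.2 0.6 0.3]
[ 9.81051731e-01  1.05338054e+00 -1.13857419e+00  2.22725502e+00
  2.16259278e+00  7.58921020e-01  6.45875816e-04]
0.05 True 0.06 True 0.07 True 0.08 True 0.09 True 0.1 False 0.11 False 0.12 False 0.13 False
```

View pics/s3.png

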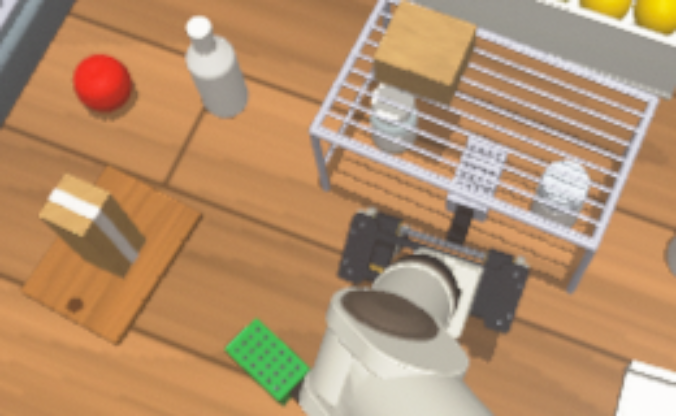

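The carton stands upright in the middle of the board, and the tilted gripper sits in front of the handle. Now grip and pull.

```bash
python3 - <<'E'
from h import *
L=manip.servo_line
def go(g,r,v): L(tcp_for(g,r),r.as_quat(),vel=v)
yaw=.04; a=rot(yaw,.62); h=np.array([np.cos(yaw),np.sin(yaw),0]); g=np.array([.617,-.041,.029])
go(g-.045*h+[0,0,.045],a,.12); go(g,a,.08); print("F",manip.current_force().round(1))
effector.close(f_grip=20); print("gap",manip.current_finger_gap(),manip.current_force().round(1),manip.current_clock())
go(g-.085*h,a,.07); print("F",manip.current_force().round(1),"gap",manip.current_finger_gap(),manip.current_clock())
cv2.imwrite("pics/s4.png",cv2.resize(viewer.get_image("scene")[130:260,270:400,::-1],None,fx=4,fy=4))
E
```

```text
F [-0.1 -0.3  0.5]
gap 0.022041008488486436 [0.4 0.1 0.3] 16.5667
F [-1.9 -0.3  1.4] gap 0.021754599716017564 17.9333
```

View pics/s4.png

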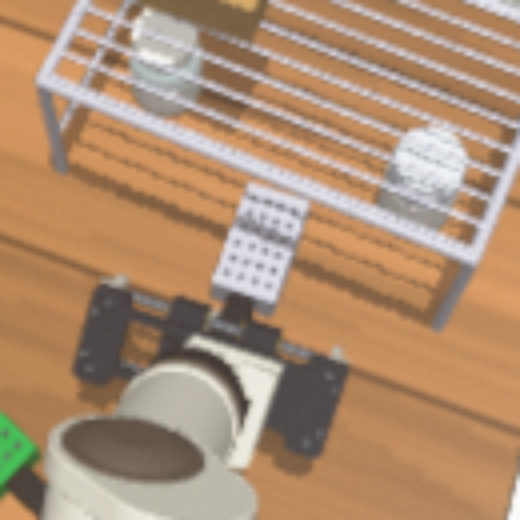

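The grater followed the pull: gap is 22 mm and drag about 2 N. Release, regrip straight down, pull fully clear, let go and look.

```bash
python3 - <<'E'
from h import *
import json
L=manip.servo_line
def go(g,r,v): L(tcp_for(g,r),r.as_quat(),vel=v)
yaw=.04; a=rot(yaw,.62); b=rot(yaw); h=np.array([np.cos(yaw),np.sin(yaw),0]); g=np.array([.617,-.041,.029])-.085*[1,1,0]*np.array([1,.04,0])
print(g)
effector.open_jaws()
for d in (.08,.06,.04):
    try: L(tcp_for(g,a)-d*a.apply([0,0,1]),vel=.15); print("back",d); break
    except manip.PlanningError as e: print(d,e)
P=tcp_for(g+[0,0,.16],b); manip.move_pose(P,b.as_quat()); print(manip.current_clock(),manip.current_force().round(1))
go(g+[0,0,.05],b,.25); go(g,b,.1); effector.close(f_grip=20); print("gap",manip.current_finger_gap(),manip.current_force().round(1))
e=g-.095*h; go(e,b,.08); print("F",manip.current_force().round(1),"gap",manip.current_finger_gap(),e,manip.current_clock())
effector.open_jaws(); manip.sleep(.2); go(e+[0,0,.05],b,.15); go(e+[-.02,0,.20],b,.25)
c=viewer.get_calibration("wrist"); json.dump({k:np.asarray(v).tolist() for k,v in c.items()},open("w5.json","w"))
cv2.imwrite("pics/w5.png",viewer.get_image("wrist")[:,:,::-1]); cv2.imwrite("pics/t5.png",viewer.get_image("top")[:,:,::-1]); cv2.imwrite("pics/s5.png",viewer.get_image("scene")[:,:,::-1])
t=cv2.imread("pics/t5.png"); s=cv2.imread("pics/s5.png")
A=cv2.resize(t[100:280,180:460],None,fx=1.4,fy=1.4,interpolation=2);B=cv2.resize(s[120:320,250:450],None,fx=2,fy=2,interpolation=2);p=lambda i:cv2.copyMakeBorder(i,0,400-i.shape[0],0,0,0)
cv2.imwrite("pics/c5.png",np.hstack([p(A),p(B)])); print(manip.current_clock())
E
```

```text
Traceback (most recent call last):
TypeError: can't multiply sequence by non-int of type 'float'
```

```bash
python3 - <<'E'
from h import *
import json
L=manip.servo_line
def go(g,r,v): L(tcp_for(g,r),r.as_quat(),vel=v)
yaw=.04; a=rot(yaw,.62); b=rot(yaw); h=np.array([np.cos(yaw),np.sin(yaw),0]); g=np.array([.617,-.041,.029])-.085*h
effector.open_jaws()
for d in (.08,.06,.04):
    try: L(tcp_for(g,a)-d*a.apply([0,0,1]),vel=.15); print("back",d); break
    except manip.PlanningError as e: print(d,e)
P=tcp_for(g+[0,0,.16],b); manip.move_pose(P,b.as_quat()); print(manip.current_clock(),manip.current_force().round(1))
go(g+[0,0,.05],b,.25); go(g,b,.1); effector.close(f_grip=20); print("gap",manip.current_finger_gap(),manip.current_force().round(1))
e=g-.095*h; go(e,b,.08); print("F",manip.current_force().round(1),"gap",manip.current_finger_gap(),e,manip.current_clock())
effector.open_jaws(); manip.sleep(.2); go(e+[0,0,.05],b,.15); go(e+[-.02,0,.20],b,.25)
c=viewer.get_calibration("wrist"); json.dump({k:np.asarray(v).tolist() for k,v in c.items()},open("w5.json","w"))
cv2.imwrite("pics/w5.png",viewer.get_image("wrist")[:,:,::-1]); cv2.imwrite("pics/t5.png",viewer.get_image("top")[:,:,::-1]); cv2.imwrite("pics/s5.png",viewer.get_image("scene")[:,:,::-1])
t=cv2.imread("pics/t5.png"); s=cv2.imread("pics/s5.png")
A=cv2.resize(t[100:280,180:460],None,fx=1.4,fy=1.4,interpolation=2);B=cv2.resize(s[120:320,250:450],None,fx=2,fy=2,interpolation=2);p=lambda i:cv2.copyMakeBorder(i,0,400-i.shape[0],0,0,0)
cv2.imwrite("pics/c5.png",np.hstack([p(A),p(B)])); print(manip.current_clock())
E
```

```text
0.08 the arm cannot follow that straight line within its joint ranges
0.06 the arm cannot follow that straight line within its joint ranges
0.04 the arm cannot follow that straight line within its joint ranges
20.5583 [-0.5  0.4  0.4]
gap 0.0003793973508084892 [ 0.7 -0.6 -0.4]
F [0.3 0.8 0.2] gap 0.0006876285808460702 [ 0.43714398 -0.04819808  0.029     ] 24.575
27.625
```

View pics/c5.png

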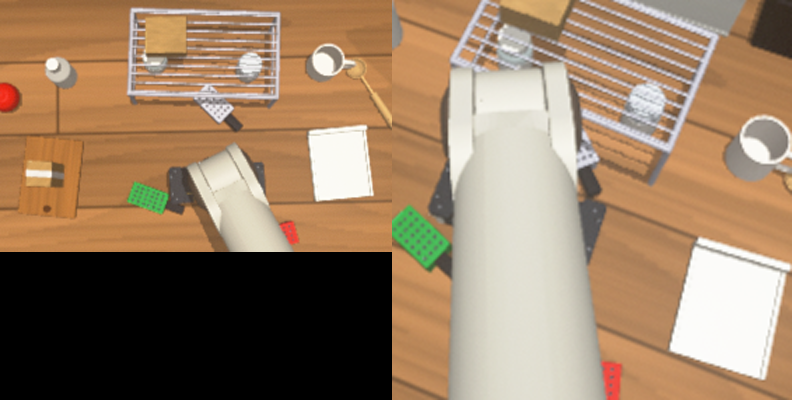

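The straight back-off was infeasible. The following joint move swung the jaws and turned the grater: it now lies with its handle toward front-right, at about (347,187) in top, and its nose still under the deck edge. The carton and the others look untouched. I'll measure it and look for a collision-checked tilted grip along its new heading.

```bash
cat > fit.py <<'E'
from h import *
def grater(img_bgr,x0,x1,y0,y1):
    c=viewer.get_calibration("top"); V=img_bgr.max(2); m=np.zeros(V.shape,bool); m[y0:y1,x0:x1]=V[y0:y1,x0:x1]<95
    r,A,k=box(m); vx,vy,_,_=cv2.fitLine(k,cv2.DIST_L2,0,.01,.01).ravel(); return c,r,A,k,m
E
python3 - <<'E'
from fit import *
t=cv2.imread("pics/t5.png"); c,r,A,k,m=grater(t,336,358,176,198)
b=cv2.boxPoints(r); print("handle px",r,A,b.round(1).tolist()); print(cast(c,b,.036)[:,:2].round(4).tolist())
# steel body
h=cv2.cvtColor(t,cv2.COLOR_BGR2HSV); s=np.zeros(m.shape,bool); s[172:190,318:346]=h[172:190,318:346,1]<60
rb,Ab,kb=box(s); print("steel",rb,Ab,cast(c,cv2.boxPoints(rb),.04)[:,:2].round(3).tolist())
print("can/jar top px->", cast(c,[[358.5,146],[291,145]],.097)[:,:2].round(3).tolist())
cv2.imwrite("pics/c6.png",cv2.resize(t[150:205,305:385],None,fx=8,fy=8,interpolation=2))
E
```

```text
handle px ((346.0000305175781, 187.50001525878906), (12.020814895629883, 6.363960266113281), 45.0) 68.0 [[339.5, 185.5], [344.0, 181.0], [352.5, 189.5], [348.0, 194.0]]
[[0.5727, -0.0785], [0.5876, -0.0941], [0.5582, -0.122], [0.5433, -0.1065]]
steel ((332.0, 180.5), (17.0, 26.0), 90.0) 248.0 [[0.619, -0.01], [0.618, -0.098], [0.56, -0.097], [0.562, -0.009]]
can/jar top px-> [[0.695, -0.141], [0.703, 0.08]]
```

View pics/c6.png

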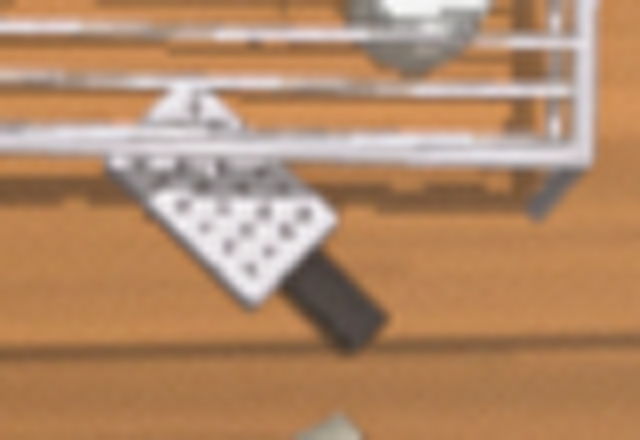

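The crop is clear: handle tip about (350,192) in top, which is (0.551, -0.114) in the world, heading about 44°, and roughly half the body is already out. Next: check reach and clearance for tilted grips, planning from a high approach.

```bash
python3 - <<'E'
from h import *
yw=.77; tip=np.array([.551,-.114,.029]); g=tip+.011*np.array([np.cos(yw),np.sin(yw),0])
print(g)
ax=np.linspace(-.0375,.0375,7); jx=np.linspace(-.095,.095,15); bz=np.linspace(-.047,-.25,30)
B=np.array([(x,y,z) for x in jx for y in ax for z in bz])
rk=R.from_euler("z",-.039); ctr=np.array([.702,-.033,0])
def clear(g,r):
    P=rk.inv().apply(g+r.apply(B)-ctr); s=(P[:,2]>.145)&(P[:,2]<.175)
    return (-.1-P[s,0]).min() if s.any() else 9   # gap to the front edge of the deck
for roll in(0,np.pi):
  for hd in(.77,.65,.5,.4):
    for tl in(.5,.62,.7,.78):
      r=rot(hd,tl,roll); f=lambda p:int(manip.solve_ik(tcp_for(p,r),r.as_quat()) is not None)
      print(round(roll,1),hd,tl,"clr",round(clear(g,r),3),"ik",f(g),f(g-.08*r.apply([0,0,1])),"up",f(g+[0,0,.1]),"pulled",[f(g-[d,0,0]) for d in(.04,.06,.08,.1)],"diag",[f(g-[d,.7*d,0]) for d in(.06,.08,.1)],"dup",f(g+[-.08,-.06,.1]))
E
```

```text
[ 0.55889702 -0.10634251  0.029     ]
0 0.77 0.5 clr -0.013 ik 1 1 up 1 pulled [1, 1, 1, 1] diag [1, 1, 1] dup 1
0 0.77 0.62 clr -0.003 ik 1 1 up 1 pulled [1, 1, 1, 1] diag [1, 1, 1] dup 1
0 0.77 0.7 clr 0.007 ik 1 1 up 1 pulled [1, 1, 1, 1] diag [1, 1, 1] dup 1
0 0.77 0.78 clr 0.017 ik 1 1 up 1 pulled [1, 1, 1, 1] diag [1, 1, 1] dup 1
0 0.65 0.5 clr -0.002 ik 1 1 up 1 pulled [1, 1, 1, 1] diag [1, 1, 1] dup 1
0 0.65 0.62 clr 0.009 ik 1 1 up 1 pulled [1, 1, 1, 1] diag [1, 1, 1] dup 1
0 0.65 0.7 clr 0.019 ik 1 1 up 1 pulled [1, 1, 1, 1] diag [1, 1, 1] dup 1
0 0.65 0.78 clr 0.03 ik 1 1 up 1 pulled [1, 1, 1, 1] diag [1, 1, 1] dup 1
0 0.5 0.5 clr 0.011 ik 1 1 up 1 pulled [1, 1, 1, 1] diag [1, 1, 1] dup 1
0 0.5 0.62 clr 0.024 ik 1 1 up 1 pulled [1, 1, 1, 1] diag [1, 1, 1] dup 1
0 0.5 0.7 clr 0.035 ik 1 1 up 1 pulled [1, 1, 1, 0] diag [1, 1, 1] dup 1
0 0.5 0.78 clr 0.048 ik 1 1 up 1 pulled [1, 1, 1, 0] diag [1, 1, 1] dup 1
0 0.4 0.5 clr 0.021 ik 1 1 up 1 pulled [1, 1, 1, 1] diag [1, 1, 1] dup 1
0 0.4 0.62 clr 0.034 ik 1 1 up 1 pulled [1, 1, 1, 0] diag [1, 1, 1] dup 1
0 0.4 0.7 clr 0.046 ik 
[... 641 characters left out ...]
diag [1, 1, 1] dup 1
3.1 0.65 0.78 clr 0.03 ik 1 1 up 1 pulled [1, 1, 1, 1] diag [1, 1, 1] dup 1
3.1 0.5 0.5 clr 0.011 ik 1 1 up 1 pulled [1, 1, 1, 1] diag [1, 1, 1] dup 1
3.1 0.5 0.62 clr 0.024 ik 1 1 up 1 pulled [1, 1, 1, 1] diag [1, 1, 1] dup 1
3.1 0.5 0.7 clr 0.035 ik 1 1 up 1 pulled [1, 1, 1, 0] diag [1, 1, 1] dup 1
3.1 0.5 0.78 clr 0.048 ik 1 1 up 1 pulled [1, 1, 1, 0] diag [1, 1, 1] dup 1
3.1 0.4 0.5 clr 0.021 ik 1 1 up 1 pulled [1, 1, 1, 1] diag [1, 1, 1] dup 1
3.1 0.4 0.62 clr 0.034 ik 1 1 up 1 pulled [1, 1, 1, 0] diag [1, 1, 1] dup 1
3.1 0.4 0.7 clr 0.046 ik 1 1 up 1 pulled [1, 1, 0, 0] diag [1, 1, 1] dup 1
3.1 0.4 0.78 clr 0.059 ik 1 1 up 1 pulled [1, 1, 0, 0] diag [1, 1, 1] dup 1
```

```bash
python3 - <<'E'
from h import *
L=manip.servo_line
def go(g,r,v): L(tcp_for(g,r),r.as_quat(),vel=v)
hd=.68; a=rot(hd,.7); z=a.apply([0,0,1]); g=np.array([.559,-.1065,.029])
P=tcp_for(g-.075*z+[-.03,-.02,.07],a); manip.move_pose(P,a.as_quat()); print("pre",manip.current_clock(),manip.current_force().round(1))
go(g-.06*z,a,.2); go(g,a,.1); print("F",manip.current_force().round(1))
effector.close(f_grip=25); gp=manip.current_finger_gap(); print("gap",gp,manip.current_force().round(1),manip.current_clock())
assert .018<gp<.03
e=g+[-.105,-.045,0]; go(e,a,.09); print("F",manip.current_force().round(1),manip.current_finger_gap(),manip.current_clock())
effector.open_jaws(); manip.sleep(.2); go(e+[0,0,.07],a,.2)
b=rot(.68); 
try: go(e+[-.01,0,.15],b,.25); print("line")
except manip.PlanningError: manip.move_pose(tcp_for(e+[-.01,0,.15],b),b.as_quat()); print("pose")
print(e,manip.current_clock())
cv2.imwrite("pics/t7.png",viewer.get_image("top")[:,:,::-1]); cv2.imwrite("pics/s7.png",viewer.get_image("scene")[:,:,::-1])
t=cv2.imread("pics/t7.png"); s=cv2.imread("pics/s7.png")
A=cv2.resize(t[130:270,270:460],None,fx=2.1,fy=2.1,interpolation=2);B=cv2.resize(s[140:320,270:450],None,fx=2.2,fy=2.2,interpolation=2);p=lambda i:cv2.copyMakeBorder(i,0,400-i.shape[0],0,0,0)
cv2.imwrite("pics/c7.png",np.hstack([p(A),p(B)]))
E
```

```text
pre 28.7583 [-0.4  0.   0.3]
F [-0.5  0.7  0.8]
gap 0.021632168728001167 [-0.6 -0.1  0.2] 31.2333
F [ 0.1 -0.3 -1.4] 0.02167007714124119 32.65
line
[ 0.454  -0.1515  0.029 ] 35.4583
```

View pics/c7.png

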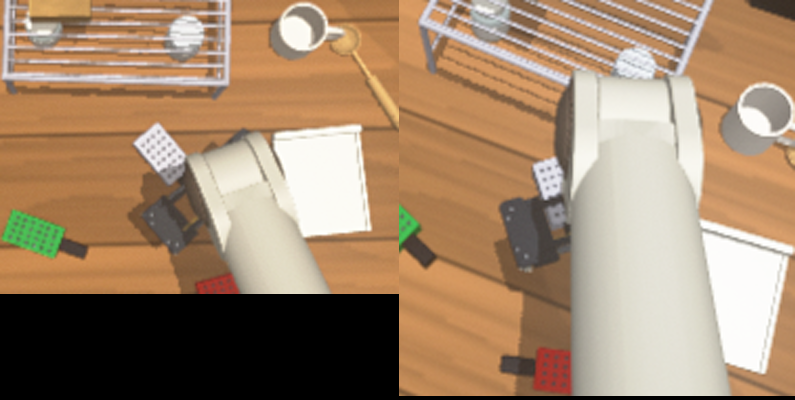

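The grater is out: body at about (160,155) in the top crop, well below the rack front edge at row 85, lying flat and released. My two tray estimates differ by about 5 mm in y, so I refine them from the undisturbed pictures, which costs no robot time.

```bash
python3 - <<'E'
from h import *
import json
W={k:np.array(v) for k,v in json.load(open("w1.json")).items()}
yw=.077; u=np.array([np.cos(yw),np.sin(yw),0]); v=np.array([-np.sin(yw),np.cos(yw),0]); c0=np.array([.463,-.357,0])
for n,c,f in(("w",W,"pics/w1.png"),("t",viewer.get_calibration("top"),"pics/top0.png"),("s",viewer.get_calibration("scene"),"pics/scene0.png")):
    im=cv2.imread(f); V=cv2.cvtColor(im,cv2.COLOR_BGR2HSV)
    def prof(p0,d,z,rng):
        P=p0+[0,0,z]+rng[:,None]*d; q=proj(c,P).astype(np.float32)
        g=cv2.remap(im,q[:,0].reshape(-1,1),q[:,1].reshape(-1,1),1); return g[:,0]
    rng=np.arange(-.1,.1001,.002)
    a=np.mean([prof(c0+s*u,v,.016,rng) for s in np.linspace(-.06,.05,12)],0)
    b=np.mean([prof(c0+s*v,u,.010,rng) for s in np.linspace(-.04,.04,9)],0)
    k=lambda g:" ".join(f"{int(1000*r)}:{int(x[0])}" for r,x in zip(rng,g) if abs(r)>.055)
    print(n,"ACROSS(+y left)",k(a)); print(n,"ALONG",k(b))
E
```

```text
w ACROSS(+y left) -100:71 -98:71 -96:71 -94:71 -92:72 -90:72 -88:71 -86:72 -83:72 -81:73 -79:73 -77:74 -75:73 -73:73 -71:70 -69:152 -67:217 -65:214 -63:139 -61:91 -59:122 -57:208 -55:218 56:219 58:219 60:219 62:215 64:216 66:222 68:193 70:109 72:99 74:100 76:93 78:71 80:77 82:78 84:78 86:78 88:77 90:77 92:78 94:77 96:77 98:76 100:76
w ALONG -100:73 -98:68 -96:59 -94:55 -92:55 -90:61 -88:66 -86:86 -83:223 -81:216 -79:216 -77:217 -75:216 -73:217 -71:217 -69:217 -67:217 -65:217 -63:217 -61:217 -59:218 -57:217 -55:217 56:219 58:219 60:218 62:218 64:218 66:218 68:218 70:219 72:221 74:137 76:106 78:150 80:223 82:218 84:218 86:222 88:160 90:78 92:84 94:85 96:85 98:85 100:85
t ACROSS(+y left) -100:84 -98:84 -96:84 -94:84 -92:84 -90:84 -88:85 -86:85 -83:85 -81:84 -79:83 -77:86 -75:104 -73:151 -71:212 -69:234 -67:219 -65:214 -63:231 -61:241 -59:245 -57:246 -55:246 56:246 58:244 60:242 62:246 64:242 66:213 68:166 70:119 72:92 74:84 76:83 78:83 80:84 82:84 84:84 86:83 88:83 90:83 92:83 94:83 96:83 98:82 100:82
t ALONG -100:86 -98:82 -96:78 -94:74 -92:72 -90:74 -88:87 -86:119 -83:184 -81:232 -79:
[... 250 characters left out ...]
100:88
s ACROSS(+y left) -100:99 -98:99 -96:99 -94:100 -92:100 -90:100 -88:100 -86:100 -83:101 -81:101 -79:101 -77:112 -75:158 -73:216 -71:244 -69:240 -67:224 -65:233 -63:249 -61:251 -59:251 -57:251 -55:251 56:251 58:250 60:249 62:248 64:231 66:170 68:112 70:99 72:98 74:98 76:98 78:98 80:97 82:97 84:97 86:97 88:97 90:96 92:96 94:96 96:95 98:96 100:96
s ALONG -100:99 -98:95 -96:90 -94:88 -92:89 -90:93 -88:98 -86:125 -83:194 -81:244 -79:250 -77:252 -75:252 -73:252 -71:252 -69:252 -67:252 -65:252 -63:251 -61:252 -59:252 -57:251 -55:251 56:251 58:251 60:251 62:251 64:251 66:251 68:251 70:251 72:250 74:245 76:221 78:187 80:156 82:202 84:240 86:249 88:251 90:246 92:218 94:170 96:114 98:105 100:105
```

The three views agree within about 4 mm: tray centre (0.4635, -0.3595), yaw 0.077. Now take the grater up, lay it in the tray, let it settle, and push it home.

```bash
python3 - <<'E'
from h import *
L=manip.servo_line
def go(g,r,v): L(tcp_for(g,r),r.as_quat(),vel=v)
b=rot(.68); e=np.array([.454,-.1515,.029])
go(e+[0,0,.03],b,.25); go(e,b,.1); effector.close(f_grip=55); gp=manip.current_finger_gap(); print("gap",gp,manip.current_clock()); assert .018<gp<.03
go(e+[0,0,.09],b,.15); print("F lift",manip.current_force().round(1),manip.current_wrist_torque().round(2))
yw=.077; r=rot(yw); u=np.array([np.cos(yw),np.sin(yw),0]); c=np.array([.4635,-.3595,0])
G=c-.048*u+[0,0,.0385]; s=G-.014*u
go(s+[0,0,.08],r,.25); go(s+[0,0,.02],r,.12); go(s,r,.05); print("F down",manip.current_force().round(1),manip.current_clock())
effector.open_jaws(); effector.close(f_grip=25); print("gap",manip.current_finger_gap())
go(s+.008*u,r,.06); f0=manip.current_force()@u
for d in np.arange(.0095,.0261,.0015):
    go(s+d*u,r,.03); f=manip.current_force()@u-f0; print(round(d,4),round(f,1),end="; ")
    if f<-4: break
print(manip.current_clock(),manip.current_tool_pos().round(4),"G",G.round(4))
E
```

```text
gap 0.021499139356095046 37.7333
F lift [ 0.5  0.7 -4.2] [-0.01  0.08 -0.  ]
F down [-2.9  0.3  4.5] 40.7083
gap 0.021477162239523763
0.0095 -4.4; 43.525 [ 0.4103 -0.3636  0.0196] G [ 0.4156 -0.3632  0.0385]
```

```bash
python3 - <<'E'
from h import *
L=manip.servo_line
yw=.077; r=rot(yw); u=np.array([np.cos(yw),np.sin(yw),0])
p=manip.current_tool_pos().copy()
for d in (.001,.002,.003,.004,.005):
    L(p+d*u,r.as_quat(),vel=.03); f=manip.current_force(); print(d,(f).round(1),manip.current_tool_pos().round(4))
    if f@u<-14: break
L(p+(d-.001)*u,vel=.03)
effector.open_jaws(); manip.sleep(.2)
q=manip.current_tool_pos(); L(q+[0,0,.05],vel=.15); L(q+[-.02,.2,.25],vel=.35)
print(manip.current_clock())
t=viewer.get_image("top")[:,:,::-1]; s=viewer.get_image("scene")[:,:,::-1]; cv2.imwrite("pics/t8.png",t); cv2.imwrite("pics/s8.png",s)
A=cv2.resize(s[225:320,370:465],None,fx=4.2,fy=4.2,interpolation=2); B=cv2.resize(t[170:265,385:480],None,fx=4.2,fy=4.2,interpolation=2)
cv2.imwrite("pics/c8.png",np.hstack([A,B]))
E
```

```text
0.001 [-5.  -0.3  4.8] [ 0.4103 -0.3636  0.0196]
0.002 [-3.5 -0.5  4.2] [ 0.4119 -0.3636  0.0196]
0.003 [-3.8 -0.4  3.3] [ 0.4133 -0.3635  0.0196]
0.004 [-3.1 -0.9  2.5] [ 0.4145 -0.3633  0.0196]
0.005 [-3.6 -0.4  2.7] [ 0.4155 -0.3632  0.0196]
47.8583
```

View pics/c8.png

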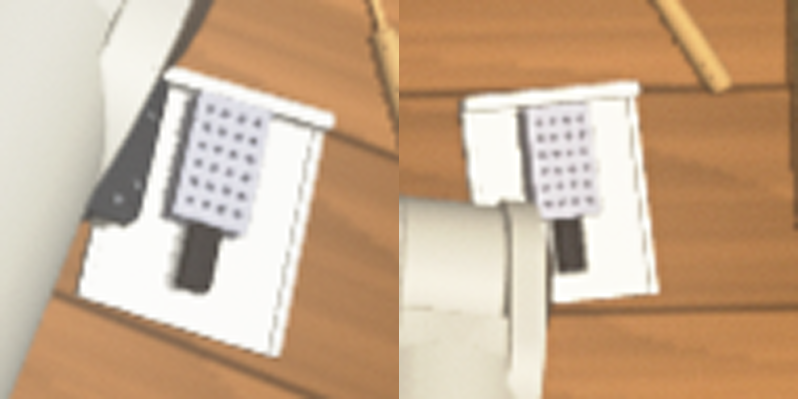

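The crop shows the grater flat, centred and in line with the tray, with the nose right at the stop but contact not proven. The ~4 N was only friction, and I backed off 1 mm. I'll push it home with the closed fingers against the handle's tip until the force climbs sharply.

```bash
python3 - <<'E'
from h import *
L=manip.servo_line
yw=.077; r=rot(yw); u=np.array([np.cos(yw),np.sin(yw),0]); c=np.array([.4635,-.3595,0])
P=c+(.075-.135-.0095-.014)*u+[0,0,.022]
effector.close(f_grip=20); L(P+[0,0,.09],r.as_quat(),vel=.35); L(P,vel=.2)
f0=manip.current_force()@u; print(manip.current_clock())
for d in np.arange(.006,.030,.002):
    L(P+d*u,vel=.05); f=manip.current_force()@u-f0; print(round(d,4),round(f,1),end="; ")
    if f<-7 or manip.current_clock()>57: break
print(manip.current_clock())
L(P+(d-.012)*u,vel=.1); L(manip.current_tool_pos()+[-.01,.0,.10],vel=.25); L(manip.current_tool_pos()+[0,.2,.08],vel=.4)
print(manip.current_clock(),manip.current_force().round(1))
t=viewer.get_image("top")[:,:,::-1]; s=viewer.get_image("scene")[:,:,::-1]; cv2.imwrite("pics/t9.png",t); cv2.imwrite("pics/s9.png",s)
A=cv2.resize(s[225:320,370:465],None,fx=4.2,fy=4.2,interpolation=2); B=cv2.resize(t[100:280,180:470],None,fx=1.37,fy=1.37,interpolation=2)
B=cv2.copyMakeBorder(B,0,A.shape[0]-B.shape[0],0,0,0); cv2.imwrite("pics/c9.png",np.hstack([A,B]))
E
```

```text
50.8833
0.006 -0.1; 0.008 0.1; 0.01 -0.7; 0.012 -1.3; 0.014 -5.8; 0.016 -9.4; 52.4
53.9083 [ 0.5  0.2 -0.4]
```

View pics/c9.png

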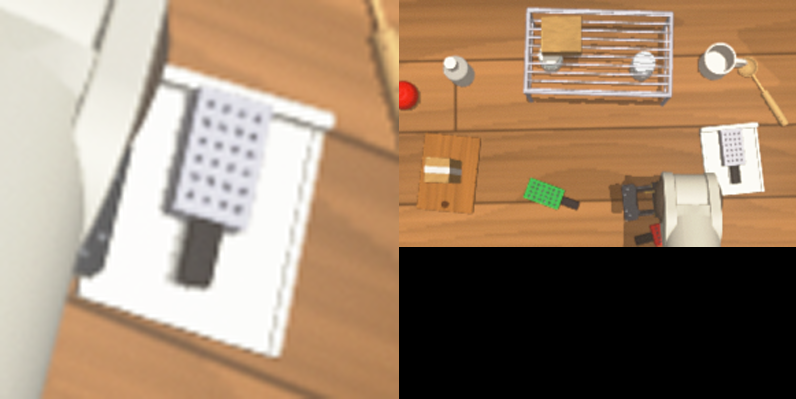

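Push force rose 1.3 → 5.8 → 9.4 N, so the nose is against the stop. The last picture shows the grater flat, centred and parallel in the tray, the carton upright on the board, and the other goods in place. A final free numeric check on the saved pictures, then I hand in.

```bash
python3 - <<'E'
from h import *
yw=.077; u=np.array([np.cos(yw),np.sin(yw),0]); v=np.array([-np.sin(yw),np.cos(yw),0]); c0=np.array([.4635,-.3595,.05])
for n,f in(("top","pics/t9.png"),("scene","pics/s9.png")):
    im=cv2.imread(f); c=viewer.get_calibration(n); rng=np.arange(-.05,.0501,.003)
    for s in(.0,.03,.06):
        q=proj(c,c0+s*u+rng[:,None]*v).astype(np.float32); g=cv2.remap(im,q[:,:1].copy(),q[:,1:].copy(),1)[:,0]
        print(n,s,g[:,1].tolist())
    q=cast(c,[[0,0]],0)
for x in((.35,.30,.25)):pass
t0=cv2.imread("pics/top0.png").astype(int); t9=cv2.imread("pics/t9.png").astype(int)
d=(abs(t0-t9).max(2)>60)
for n,(x0,x1,y0,y1) in dict(green=(265,313,226,256),bottle=(208,235,136,162),mug=(398,432,128,160),spoon=(430,466,145,195),apple=(170,196,156,182),pack=(280,315,108,140),jar=(282,302,136,156),can=(346,370,134,158)).items(): print(n,int(d[y0:y1,x0:x1].sum()),end="; ")
print(manip.current_clock()); manip.hand_in()
E
```

```text
top 0.0 [247, 251, 250, 250, 251, 251, 251, 251, 245, 234, 220, 192, 197, 218, 199, 176, 194, 218, 208, 195, 219, 214, 192, 206, 226, 187, 132, 120, 173, 250, 254, 252, 251, 251]
top 0.03 [247, 251, 251, 250, 250, 250, 251, 251, 246, 236, 227, 222, 223, 227, 224, 223, 228, 231, 228, 226, 228, 226, 225, 230, 235, 189, 131, 120, 177, 250, 253, 251, 251, 251]
top 0.06 [247, 250, 251, 250, 251, 250, 251, 251, 245, 234, 216, 193, 195, 222, 206, 193, 210, 218, 205, 203, 224, 223, 194, 209, 230, 189, 133, 122, 178, 251, 253, 251, 251, 251]
scene 0.0 [252, 252, 252, 252, 252, 252, 252, 250, 233, 221, 188, 173, 209, 211, 172, 197, 226, 221, 191, 213, 226, 206, 177, 220, 220, 173, 118, 155, 227, 252, 252, 252, 252, 252]
scene 0.03 [252, 252, 252, 252, 252, 252, 252, 249, 236, 227, 226, 225, 228, 225, 222, 225, 227, 226, 223, 227, 226, 225, 226, 228, 218, 153, 118, 139, 222, 252, 252, 252, 252, 252]
scene 0.06 [252, 252, 252, 252, 252, 252, 252, 250, 237, 223, 205, 190, 212, 223, 206, 199, 217, 220, 196, 202, 220, 210, 197, 216, 217, 150, 118, 143, 207, 246, 252, 252, 252, 251]
green 0; bottle 0; mug 0; spoon 0; apple 0; pack 0; jar 0; can 0; 54.0083
the job is handed in; nothing more can be done
```

I handed the job in at 54.0 s of the 64 s allowed, and all the requested steps were done in order.

**What I did**
1. I stood the carton upright on the board.
2. I pulled the grater out with a tilted grip, laid it flat on the bare table clear of the rack, and let go.
3. I took it up afresh, laid it in the tray, and pushed it home with closed fingers on the handle tip.

**Last checks**
- **End stop:** the push force rose from 1.3 to 5.8 to 9.4 N at about the expected spot, so I take the nose to be touching the stop.
- **Tray position:** the body is centred across the tray to within about 2 mm and in line with it, in both the top and scene views.
- **Carton:** it stands upright on the board.
- **Other goods:** the before-and-after top pictures show no change at the green grater, bottle, mug, spoon, apple, pack, jar or can. The red grater was partly hidden by the arm in the last picture, so I did not compare it.

**What went wrong or disagreed**
- **Turned grater:** after the first partial pull, the straight back-off was out of reach. The joint move that followed swung the jaws and turned the grater about 40° while it was still half under the rack. The next close gripped nothing. I re-measured, gripped it again along its new heading and pulled it clear.
- **First push:** the roughly 4 N I felt in the first push into the tray was only friction, so I pushed again.
- **Tray estimates:** the camera views disagreed by about 4 mm on the tray's centre line, and I used a middle value.

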